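# Latch the air-filter stand and lift off its cap of unknown thread hand

## Task

Swing the stand's yellow-tabbed latch down until it rests fully home in its catch, then take the blue cap off the air filter: nobody noted whether it loosens clockwise or anticlockwise, so try both ways until it comes free. Finish while still holding the cap in the gripper, upright and at rest, at least 6 cm above where it sat, with the latch still closed and the loose things around it (tray, screwdriver, flange) left alone.

Things in the scene. Friction and masses are not known exactly. Their poses are not given: they have to be found in the camera images.
- seat (a point): Fixed point of the air-filter stand: the centre of the cap when seated, 66 mm above the worktop. Its frame is the stand's: z up, x away from the robot when unturned, y along the closed latch from catch to hinge. Beside the cap nothing of the stand but the open latch is higher than 46 mm; the canister under it (47 mm round) ends at 54 mm, the neck inside the cap (19 mm round) at 75 mm.
- cap_centre (a point): Centre (half-way up) of the ribbed round blue cap, 42 mm in diameter (43 over its ribs), 26 mm high, 40 to 85 g; seated, its top is 79 mm above the worktop. z up; the white line on its top runs from the centre towards its -x. Seated it starts turned at most 0.08 rad from the stand's frame. It turns with almost no effort: 20 N of grip is ample.
- latch_tab (a point): Middle of the upper face of the latch's yellow end tab (18 mm wide, 24 mm long, 8 mm thick). Closed it lies 42 mm above the worktop, 35 mm to -x and 64 mm to -y of the seat in the stand's frame. The end of the tab is 12 mm beyond this point, away from the hinge. The latch bar is 11 mm wide, 8 mm thick.
- latch_hinge (a point): Fixed point on the axis of the latch's hinge, 38 mm above the worktop; the axis runs along the stand's x. The tab's middle is 116 mm from it. In the stand's frame it lies 35 mm to -x and 52 mm to +y of the seat.
- latch (a joint): Angle of the latch (rad): 0 lying level, home in its catch (hard stop), growing as it swings up, 1.6 fully up. It starts between 0.8 and 1.3. Its hinge is stiff enough to stay where it is left; about 0.5 N at the tab moves it.
- parts_tray: Small open blue tray, loose, 94 x 127 x 29 mm, origin at the centre of its underside. To be left alone.
- screwdriver: Loose small red screwdriver, 162 mm long along its y, 22 mm thick, origin under its middle. To be left alone.
- flange: Loose pale turned flange, 62 mm in diameter, 21 mm high, origin at the centre of its underside. To be left alone.
- filter_stand: The air-filter stand, fixed to the worktop: grey base plate 112 x 136 x 10 mm, on it an aluminium block 88 x 66 mm up to 32 mm high, on that a grey round canister 47 mm in diameter up to 52 mm, then neck and cap. Origin at the centre of the plate's underside, straight below the seat, same axes.
- cap: The blue cap; origin at the centre of its underside, 13 mm below cap_centre, same axes. Quarter-turn thread, its hand drawn at random and hidden: one way it stops hard after 0.1 to 0.4 rad (6 to 23 degrees), the other way it turns freely to a stop at about 2.3 rad (130 degrees). Until turned 0.7 rad (40 degrees) it lifts no more than about 1 mm; turned 1.0 to 2.0 rad it lifts straight off.
Mind the look-alikes: they are no part of the job. Of the things shaped like the cap, the blue one is meant.

How it is judged:
By the outcome, as a careful person would: the job done as asked, in the order asked, and still so for the second after the job is handed in, while the arm keeps its last pose, push and grip.
It also fails if it takes over 72 s, if anything falls off the work surface, if the arm or the gripper's body presses on something with over 40 N, if the wrist force passes 120 N, or if a joint passes its speed limit or range.

## Robot

A 6-joint arm with a two-finger parallel gripper is mounted at the origin on a cart in front of the work surface, level with it; the furniture and walls round the work are solid. World frame = base frame: x ahead of the robot, y to its left, z up, the work surface at z = 0. Lengths are in mm, angles in rad, forces in N, time in s.
With the tool pointing down it reaches from about 300 to 775 mm from the base axis. Payload 14.6 kg.
Tool frame: the origin (TCP) lies at the very end of the fingers, on their centre line; the grasp point (between the pads) lies 19 mm behind it (ctrl.pinch_z is the distance from the TCP to the grasp point, in mm); z points along the fingers, y is the direction in which the jaws open and shut (so a half turn about z gives the same grasp; the last joint's range is limited). The gripper opens to 94 mm and grips with 3 to 60 N. Pads are 16 mm wide; open, the fingers measure 119 mm over their backs; the gripper's body (75 mm by 177 mm) begins 78 mm behind the grasp point.
Start: joints at [1.128, 0.3, 1.521, -0, 1.321, -0.067], TCP at [201.856, 511.609, 205.446] pointing down, gripper open.
Joint ranges: [-3.03, 3.03], [-0.79, 2.21], [0.23, 2.52], [-1.04, 4.18], [0, 3.07], [-2.55, 2.55]. Speed limits (rad/s): [2.22, 2.22, 2.57, 3.14, 3.14, 3.14].

## Interface

Orientations are given as a 3x3 rotation matrix whose columns are the frame's x, y, z axes.
In Python, from station import ctrl gives the robot as it stands.
- The arm moves only by the tool drive_tool, never from a script. Its argument "targets" is a list of rows, each a list of 5 numbers: the opening, from -1 (shut) to 1 (fully open), then the shift along the tool's x, y, z in mm, then the turn about the tool's z in degrees. A call has 1 to 8 rows; each row shifts and turns the commanded pose from where the row before left it, along the tool's axes as they then stand; what a row does not reach is not made up. A row lasts 1/10 s, in which the tool goes at most 50 mm and 8.59 degrees, less where a joint would pass 70% of its speed; a pose out of reach is approached as far as the arm can. A call is refused whole if a number of a shift passes 50 or a number of a turn 8.59, either way. A call with a gripper value outside its range is refused whole. The fingers move at their own pace and stop on an object; "force" is the grip in N (left out, the last holds). Time passes only in rows, so rows that do not move let the fingers close. It gives the time, the measured TCP pose, the force and the opening at its end, in the units of the state.
- ctrl.sense(): the state, without advancing time (a new reading comes with each control period).
- ctrl.get_image(name): name is "scene" or "top"; returns (picture, depth): 480x640x3 uint8, blue, green, red; 480x640 float32, mm along the optical axis (not along the pixel's ray), 0 where there is no reading.
- ctrl.get_calibration(name): a dict with "K" (3x3 intrinsics, pixels), "rvec" (rotation vector, rad) and "tvec" (3), from world to camera coordinates, as OpenCV has them. Camera axes: x right, y down, z forward; pixel columns grow to the right and rows downward; lengths in mm; the calibration is good to about 2 mm. A picture is of the moment at which its call begins. get_calibration takes no time and is no camera call.
- ctrl.sign_off(): hands the job in, once; it reports no verdict.
The state is a dict: "t": time; "q": joint angles; "joint_velocities": joint speeds; "joint_efforts": joint torques, N m; "tcp_pos": TCP position; "eef_rot": TCP orientation; "wrist_force": force on the tool from outside, world axes, zero at the start; "wrist_torque": the same for the moment, N m; "grip_width": finger opening in mm.
Only numpy, scipy, OpenCV 4.12 (cv2) and the standard library are available. Lean on these libraries where they do the work, as an engineer would, in place of code of your own. Each camera call takes 0.05 s, during which the arm holds its last target.

## Working session

There is one attempt and no reset: what is moved stays moved. The work goes in short steps, Python scripts to look and compute and a tool call to move; the robot and the scene stay as the last step left them, time stands still between calls to the robot, and variables do not carry over. Pictures are saved under pics/ and viewed, and the job is handed in when it is done.

Besides the shell and the picture viewer there is one more tool, called after "Request:" by a JSON object that holds its "op" and its "data", one argument or row to a line. drive_tool: Moves the arm, as the interface text tells. Its arguments: {"type":"object","properties":{"targets":{"type":"array","items":{"type":"array","items":{"type":"number"}}},"force":{"type":"number"}},"required":["targets"]}

```bash
ls; mkdir -p pics
python3 - <<'E'
from station import ctrl
import cv2, numpy as np
print(ctrl.sense())
for n in ("scene","top"):
    im,d=ctrl.get_image(n); cv2.imwrite(f"pics/{n}0.png",im); np.save(f"pics/{n}0.npy",d)
    c=ctrl.get_calibration(n); R=cv2.Rodrigues(np.array(c["rvec"]))[0]; print(n,c["K"],(-R.T@np.array(c["tvec"]).ravel()),R)
print(ctrl.pinch_z)
E
```

```text
pics
{'t': 0.0, 'q': array([ 1.12837738e+00,  3.00468680e-01,  1.52161084e+00, -2.33244052e-05,
        1.32066570e+00, -6.65722432e-02]), 'joint_velocities': array([ 4.82513185e-04,  9.83720766e-05,  3.18058200e-04,  9.84971409e-04,
       -3.58834535e-04, -9.19409342e-04]), 'joint_efforts': array([-3.29980794e-04, -5.31811166e+01, -3.52729332e+01,  7.07349926e-02,
        2.45210849e-02, -1.16248375e-04]), 'tcp_pos': array([201.76289937, 511.36907591, 204.87506188]), 'eef_rot': array([[-9.30199275e-01,  3.67054608e-01, -4.73019403e-04],
       [ 3.67054908e-01,  9.30198683e-01, -1.05126581e-03],
       [ 5.41300669e-05, -1.15151079e-03, -9.99999336e-01]]), 'wrist_force': array([-0.50608043, -0.43749683, -0.26351921]), 'wrist_torque': array([ 0.01060265, -0.03163072, -0.00615197]), 'grip_width': 94.04035158401362}
scene [[616.08062506   0.         317.05114287]
 [  0.         616.08062506 240.51495173]
 [  0.           0.           1.        ]] [1216.86737474  995.14061145  626.7444538 ] [[-0.83785807  0.54555359 -0.01910827]
 [ 0.26715435  0.37926571 -0.88588153]
 [-0.47604874 -0.74734785 -0.46351785]]
top [[485.70669955   0.         317.29022465]
 [  0.         485.70669955 232.8561892 ]
 [  0.           0.           1.        ]] [ 425.34305229   73.44771438 1002.97591352] [[-0.00510119 -0.99998108 -0.00343854]
 [-0.98232687  0.00565445 -0.18708809]
 [ 0.18710399  0.0024234  -0.98233712]]
18.8
```

View pics/scene0.png

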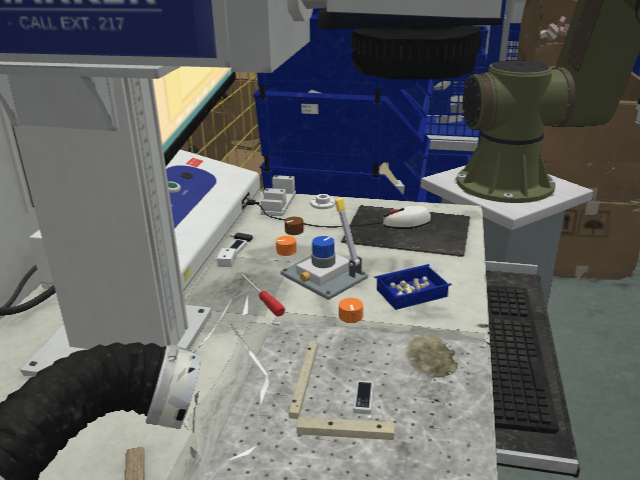

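View pics/top0.png

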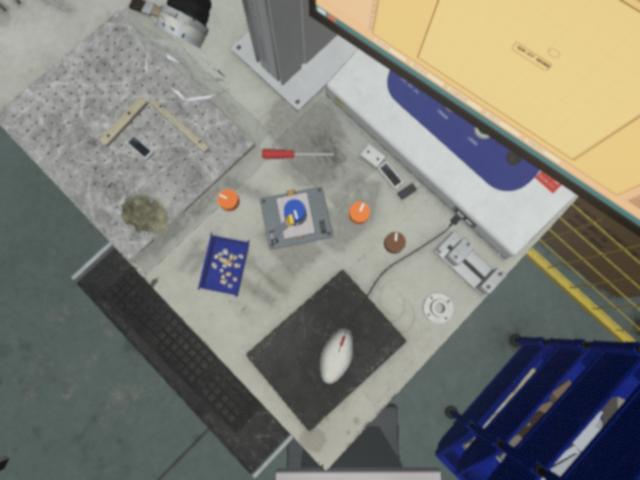

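```bash
cat > h.py <<'E'
from station import ctrl
import cv2, numpy as np
def cal(n):
    c=ctrl.get_calibration(n); R=cv2.Rodrigues(np.array(c["rvec"],float))[0]; return np.array(c["K"]),R,np.array(c["tvec"],float).ravel()
def backz(n,u,v,z):
    K,R,t=cal(n); C=-R.T@t; r=R.T@np.linalg.inv(K)@np.array([u,v,1.]); return C+r*(z-C[2])/r[2]
def cloud(n,d):
    K,R,t=cal(n); v,u=np.mgrid[:480,:640]
    P=np.stack([(u-K[0,2])/K[0,0]*d,(v-K[1,2])/K[1,1]*d,d],-1)
    W=(P-t)@R; W[d<=0]=np.nan; return W
def proj(n,P):
    K,R,t=cal(n); p=(np.atleast_2d(P)@R.T+t)@K.T; return p[:,:2]/p[:,2:]
E
python3 - <<'E'
import cv2,numpy as np
from h import *
a=cv2.imread("pics/top0.png")[180:260,245:345]; b=cv2.imread("pics/scene0.png")[190:310,270:380]
cv2.imwrite("pics/c1.png",cv2.resize(a,(800,600) if 0 else (750,600),interpolation=cv2.INTER_CUBIC))
cv2.imwrite("pics/c2.png",cv2.resize(b,(550,600),interpolation=cv2.INTER_CUBIC))
d=np.load("pics/top0.npy"); W=cloud("top",d)
for p in [(294,211),(290,218),(310,205),(297,238),(291,192),(266,205)]: print(p,W[p[1],p[0]].round(1))
d=np.load("pics/scene0.npy"); S=cloud("scene",d)
for p in [(340,204),(355,268),(322,242),(305,275)]: print(p,S[p[1],p[0]].round(1))
E
```

```text
(294, 211) [645.3 121.1  77.8]
(290, 218) [613.6 124.  157.7]
(310, 205) [675.1  91.    6.7]
(297, 238) [604.1 118.2   8.5]
(291, 192) [697.3 129.9  29.5]
(266, 205) [674.7 183.5  10.4]
(340, 204) [612.5 129.2 151. ]
(355, 268) [610.2 175.4  33.6]
(322, 242) [651.7 125.2  80.7]
(305, 275) [698.5 136.4  29.1]
```

View pics/c1.png

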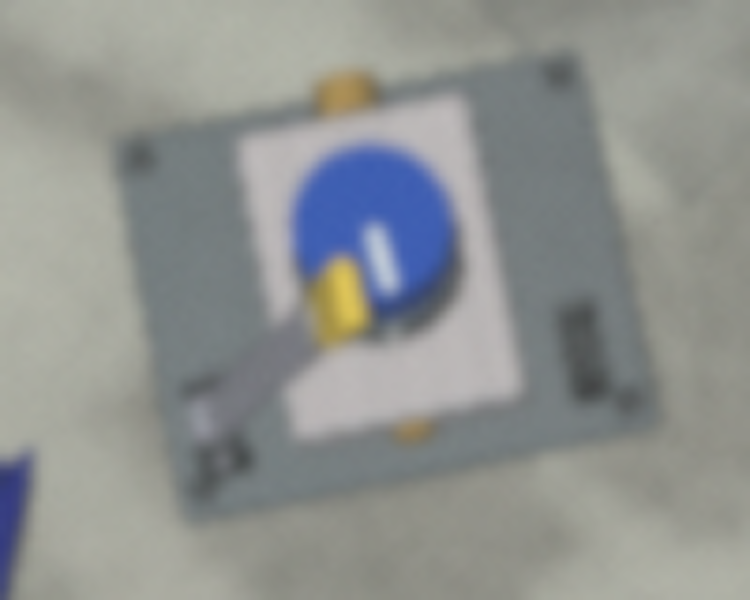

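View pics/c2.png

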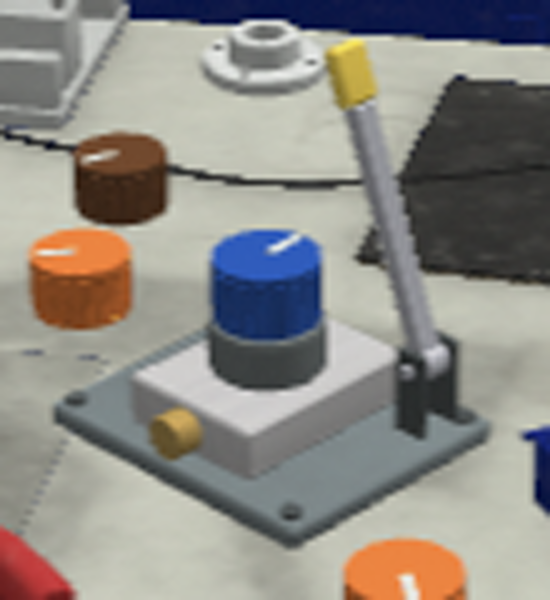

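```bash
cat > fit.py <<'E'
from h import *
def fit(tag):
  for n in ("top","scene"):
    im=cv2.imread(f"pics/{n}{tag}.png"); d=np.load(f"pics/{n}{tag}.npy"); W=cloud(n,d)
    g=(np.abs(W[...,0]-647)<110)&(np.abs(W[...,1]-123)<110)
    hsv=cv2.cvtColor(im,cv2.COLOR_BGR2HSV)
    blue=(hsv[...,0]>100)&(hsv[...,0]<125)&(hsv[...,1]>120)&g
    cap=blue&(np.hypot(W[...,0]-647,W[...,1]-123)<50)
    top=cap&(W[...,2]>70)
    print(n,"cap top pts",top.sum(),"z pct",np.percentile(W[top][:,2],[5,50,95]).round(1))
    P=W[top&(W[...,2]>74)]; (c,r)=cv2.minEnclosingCircle(P[:,:2].astype(np.float32)); print(" circ",np.round(c,1),round(r,1))
    yel=(hsv[...,0]>20)&(hsv[...,0]<34)&(hsv[...,1]>130)&g&(W[...,2]>60)
    Y=W[yel]; print(" yellow",yel.sum(),Y.mean(0).round(1),Y.min(0).round(1),Y.max(0).round(1))
    pl=g&(W[...,2]>5)&(W[...,2]<14)
    m=cv2.morphologyEx(pl.astype(np.uint8),cv2.MORPH_OPEN,np.ones((3,3)))
    k,l,s,_=cv2.connectedComponentsWithStats(m); i=1+s[1:,4].argmax()
    print(" rect",cv2.minAreaRect(W[l==i][:,:2].astype(np.float32)))
    # rim
    bw=g&(W[...,2]>100)&~yel; B=W[bw]
    print(" bar>100",len(B), B.mean(0).round(1) if len(B) else "")
if __name__=="__main__": fit("0")
E
python3 fit.py
```

```text
top cap top pts 243 z pct [74.5 78.1 80.6]
 circ [648.  120.4] 20.1
 yellow 35 [610.2 124.4 154.4] [604.5 120.4 146.3] [617.5 128.3 160.2]
 rect ((649.52099609375, 120.61555480957031), (112.39875030517578, 135.7362823486328), 11.557510375976562)
 bar>100 91 [611.3 132.5 131.9]
scene cap top pts 267 z pct [71.3 80.1 82.5]
 circ [647.5 123.4] 23.8
 yellow 84 [613.3 129.4 150.8] [603.2 122.3 139.1] [620.5 136.5 162.1]
 rect ((648.5540771484375, 122.91610717773438), (114.33740997314453, 140.3376922607422), 12.133193969726562)
 bar>100 163 [609.5 138.4 123.1]
```

Request:
{"op": "drive_tool", "data": {
  "targets": [
    [-1,0,0,0,7.1],
    [-1,0,0,0,7.1],
    [-1,0,0,0,7.1],
    [-1,0,0,0,7.1],
    [-1,0,0,0,7.1],
    [-1,0,0,0,7.1],
    [-1,0,0,0,7.1],
    [-1,0,0,0,7.1]
  ],
  "force": 20
}}

```text
t: 0.9
tcp_pos: [201.8, 511.4, 205.1]
eef_rot: [[-0.197, 0.98, -0.0], [0.98, 0.197, -0.001], [-0.001, -0.001, -1.0]]
wrist_force: [-0.1, -0.2, 0.7]
grip_width: 33.5
```

```bash
cat > go.py <<'E'
from h import *
import sys
seat=np.array([648.7,121.2,66]); yaw=0.2
Rs=np.array([[np.cos(yaw),-np.sin(yaw),0],[np.sin(yaw),np.cos(yaw),0],[0,0,1]])
def st(): 
    s=ctrl.sense(); p=Rs.T@(s["tcp_pos"]-seat); p[2]=s["tcp_pos"][2]
    R=s["eef_rot"]; print("t",round(s["t"],2),"tcp",s["tcp_pos"].round(1),"stand",p.round(1),"yaw y",round(np.degrees(np.arctan2(R[1,1],R[0,1])),2),"F",s["wrist_force"].round(2),"T",s["wrist_torque"].round(2),"w",round(s["grip_width"],1),"q",s["q"].round(2)); return s,p
def need(sx,sy,z):
    s,p=st(); w=Rs@np.array([sx,sy,0])+seat; w[2]=z
    print("tool shift",(s["eef_rot"].T@(w-s["tcp_pos"])).round(1))
if __name__=="__main__":
    a=list(map(float,sys.argv[1:]))
    need(*a) if a else st()
E
python3 go.py -37 52 205
```

```text
t 0.9 tcp [201.8 511.4 205.1] stand [-360.5  471.3  205.1] yaw y 11.37 F [-0.14 -0.24  0.71] T [-0.07  0.04 -0.03] w 33.5 q [1.13 0.3  1.52 0.   1.32 0.93]
tool shift [-4.188e+02  3.241e+02  1.000e-01]
```

Request:
{"op": "drive_tool", "data": {
  "targets": [
    [-1,-35,27,0,0],
    [-1,-35,27,0,0],
    [-1,-35,27,0,0],
    [-1,-35,27,0,0],
    [-1,-35,27,0,0],
    [-1,-35,27,0,0],
    [-1,-35,27,0,0],
    [-1,-35,27,0,0]
  ]
}}

```text
t: 1.7
tcp_pos: [471.1, 279.6, 205.2]
eef_rot: [[-0.202, 0.979, -0.0], [0.979, 0.202, -0.0], [-0.0, -0.0, -1.0]]
wrist_force: [-0.1, 0.6, -0.5]
grip_width: 0.8
```

```bash
python3 go.py -37 52 205
```

```text
t 1.7 tcp [471.1 279.6 205.2] stand [-142.6  190.5  205.2] yaw y 11.66 F [-0.11  0.59 -0.46] T [-0.04  0.05  0.02] w 0.8 q [0.47 0.3  1.53 0.   1.32 0.27]
tool shift [-138.9  105.1    0.2]
```

Request:
{"op": "drive_tool", "data": {
  "targets": [
    [-1,-35,26,0,0],
    [-1,-35,26,0,0],
    [-1,-35,26,0,0],
    [-1,-34,27,0,0],
    [-1,0,0,20,0],
    [-1,0,0,20,0],
    [-1,0,0,10,0],
    [-1,0,0,0,0]
  ]
}}

```text
t: 2.5
tcp_pos: [600.3, 166.2, 154.0]
eef_rot: [[-0.202, 0.979, -0.003], [0.979, 0.202, -0.001], [-0.0, -0.003, -1.0]]
wrist_force: [-0.8, 0.0, 0.7]
grip_width: 1.0
```

```bash
python3 go.py
python3 - <<'E'
from h import *
for n in ("scene","top"):
    im,d=ctrl.get_image(n); cv2.imwrite(f"pics/{n}1.png",im); np.save(f"pics/{n}1.npy",d)
a=cv2.imread("pics/top1.png")[160:280,225:365]; b=cv2.imread("pics/scene1.png")[170:310,240:400]
a=cv2.resize(a,None,fx=3,fy=3,interpolation=2); b=cv2.resize(b,None,fx=2.3,fy=2.3,interpolation=2)
o=np.zeros((max(a.shape[0],b.shape[0]),a.shape[1]+b.shape[1],3),np.uint8); o[:a.shape[0],:a.shape[1]]=a; o[:b.shape[0],a.shape[1]:]=b
cv2.imwrite("pics/p1.png",o)
E
```

```text
t 2.5 tcp [600.3 166.2 154. ] stand [-38.5  53.7 154. ] yaw y 11.68 F [-0.79  0.    0.73] T [-0.05  0.05 -0.01] w 1.0 q [ 0.21  0.51  1.36 -0.    1.28  0.01]
```

View pics/p1.png

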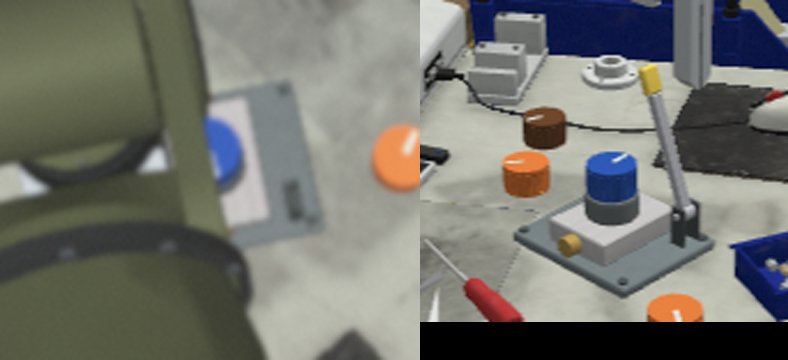

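Request:
{"op": "drive_tool", "data": {
  "targets": [
    [-1,-22,0,1,0],
    [-1,-11,0,4,0],
    [-1,-11,0,4,0],
    [-1,-10,0,6,0],
    [-1,-10,0,6,0]
  ]
}}

```text
t: 3.1
tcp_pos: [614.0, 102.9, 134.1]
eef_rot: [[-0.202, 0.979, 0.0], [0.979, 0.202, 0.0], [0.0, 0.0, -1.0]]
wrist_force: [0.2, 0.5, 0.1]
grip_width: 0.4
```

```bash
python3 go.py
cat > pic.py <<'E'
from h import *
import sys
t=sys.argv[1]
for n in ("scene","top"):
    im,d=ctrl.get_image(n); cv2.imwrite(f"pics/{n}{t}.png",im); np.save(f"pics/{n}{t}.npy",d)
a=cv2.imread(f"pics/top{t}.png")[160:280,225:365]; b=cv2.imread(f"pics/scene{t}.png")[170:310,240:400]
a=cv2.resize(a,None,fx=2.5,fy=2.5,interpolation=2); b=cv2.resize(b,None,fx=2.8,fy=2.8,interpolation=2)
o=np.zeros((max(a.shape[0],b.shape[0]),a.shape[1]+b.shape[1],3),np.uint8); o[:a.shape[0],:a.shape[1]]=a; o[:b.shape[0],a.shape[1]:]=b
cv2.imwrite(f"pics/p{t}.png",o)
E
python3 pic.py 2
```

```text
t 3.1 tcp [614.  102.9 134.1] stand [-37.6 -11.  134.1] yaw y 11.67 F [0.24 0.47 0.1 ] T [-0.02  0.05 -0.06] w 0.4 q [ 0.11  0.52  1.38  0.    1.24 -0.1 ]
```

View pics/p2.png

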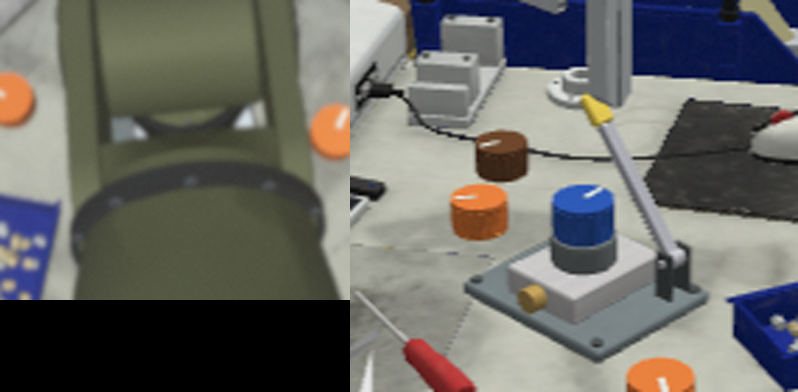

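The latch has followed the fingertips (tab now at about (595,108) in the right panel), lower than before. I'll keep following the arc.

Request:
{"op": "drive_tool", "data": {
  "targets": [
    [-1,-9,0,8,0],
    [-1,-9,0,8,0],
    [-1,-7,0,9,0],
    [-1,-6,0,10,0],
    [-1,-6,0,10,0],
    [-1,-4,0,11,0],
    [-1,-4,0,11,0]
  ]
}}

```text
t: 3.9
tcp_pos: [623.0, 59.1, 66.4]
eef_rot: [[-0.202, 0.979, -0.0], [0.979, 0.202, 0.0], [0.0, -0.0, -1.0]]
wrist_force: [0.2, -0.2, -0.2]
grip_width: 0.4
```

```bash
python3 go.py -37 -59 47; python3 pic.py 3
```

```text
t 3.9 tcp [623.   59.1  66.4] stand [-37.5 -55.7  66.4] yaw y 11.67 F [ 0.24 -0.23 -0.2 ] T [-0.04  0.07 -0.02] w 0.4 q [ 0.04  0.6   1.42  0.    1.12 -0.17]
tool shift [-3.3  0.5 19.4]
```

View pics/p3.png

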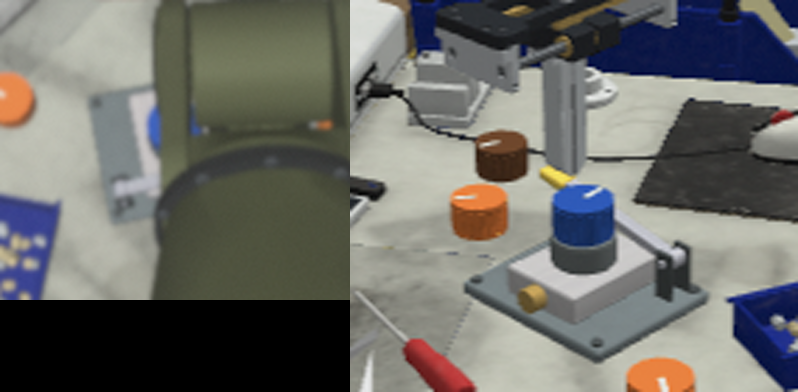

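Request:
{"op": "drive_tool", "data": {
  "targets": [
    [-1,-3,0,10,0],
    [-1,-2,0,8,0],
    [-1,-1,0,4,0],
    [-1,0,0,2,0],
    [-1,0,0,0,0]
  ]
}}

```text
t: 4.5
tcp_pos: [624.2, 53.6, 43.3]
eef_rot: [[-0.202, 0.979, -0.0], [0.979, 0.202, -0.0], [0.0, -0.0, -1.0]]
wrist_force: [0.2, -1.0, 0.1]
grip_width: 0.6
```

```bash
python3 go.py
```

```text
t 4.5 tcp [624.2  53.6  43.3] stand [-37.4 -61.4  43.3] yaw y 11.67 F [ 0.17 -1.05  0.12] T [-0.07  0.09  0.03] w 0.6 q [ 0.03  0.63  1.43 -0.    1.07 -0.18]
```

Request:
{"op": "drive_tool", "data": {
  "targets": [
    [-1,0,0,1,0],
    [-1,0,0,1,0],
    [-1,0,0,0,0]
  ]
}}

```text
t: 4.8
tcp_pos: [624.5, 53.7, 42.2]
eef_rot: [[-0.202, 0.979, 0.001], [0.979, 0.202, 0.0], [-0.0, 0.001, -1.0]]
wrist_force: [-2.1, -0.4, 5.1]
grip_width: 0.5
```

```bash
python3 go.py
```

```text
t 4.8 tcp [624.5  53.7  42.2] stand [-37.1 -61.4  42.2] yaw y 11.67 F [-2.06 -0.4   5.09] T [-0.01  0.33 -0.02] w 0.5 q [ 0.03  0.64  1.43  0.    1.07 -0.18]
```

Force is building at exactly 42 mm, the closed height. I'll press a little more to be certain.

Request:
{"op": "drive_tool", "data": {
  "targets": [
    [-1,0,0,1,0],
    [-1,0,0,0,0],
    [-1,0,0,0,0]
  ]
}}

```text
t: 5.1
tcp_pos: [624.6, 53.7, 41.9]
eef_rot: [[-0.202, 0.979, 0.001], [0.979, 0.202, 0.0], [-0.0, 0.001, -1.0]]
wrist_force: [-4.4, 0.5, 11.9]
grip_width: 0.5
```

```bash
python3 go.py
```

```text
t 5.1 tcp [624.6  53.7  41.9] stand [-37.  -61.4  41.9] yaw y 11.67 F [-4.43  0.55 11.87] T [-0.09  0.97  0.02] w 0.5 q [ 0.03  0.64  1.43  0.    1.07 -0.18]
```

Request:
{"op": "drive_tool", "data": {
  "targets": [
    [-1,0,0,-10,0],
    [-1,0,0,-30,0],
    [-1,-20,0,-40,0],
    [1,-40,-10,-20,0],
    [1,-40,-20,0,0],
    [1,-40,-20,0,0],
    [1,0,0,0,0]
  ]
}}

```text
t: 5.8
tcp_pos: [602.5, -98.1, 141.2]
eef_rot: [[-0.198, 0.98, 0.0], [0.98, 0.198, -0.001], [-0.001, 0.0, -1.0]]
wrist_force: [0.5, 0.3, 0.3]
grip_width: 29.0
```

```bash
python3 go.py; python3 pic.py 4; sed -i 's/fit("0")/fit(__import__("sys").argv[1])/' fit.py; sed -i 's/W\[\.\.\.,2\]>60)/W[...,2]>35)/' fit.py; python3 fit.py 4
```

```text
t 5.8 tcp [602.5 -98.1 141.2] stand [ -88.8 -205.7  141.2] yaw y 11.42 F [0.55 0.28 0.29] T [-0.03 -0.01 -0.01] w 29.0 q [-0.22  0.49  1.41 -0.    1.24 -0.42]
top cap top pts 284 z pct [74.3 78.1 80.8]
 circ [648.3 120.6] 20.3
 yellow 69 [626.4  51.7  41. ] [618.4  41.8  36.6] [635.   62.1  45.8]
 rect ((676.1185913085938, 74.171875), (78.20891571044922, 34.28456115722656), 11.077651023864746)
 bar>100 0 
scene cap top pts 265 z pct [71.2 80.2 82.2]
 circ [647.7 121.8] 24.2
 yellow 19 [632.9  49.8  42.5] [626.   44.3  39.6] [635.6  57.1  45.8]
 rect ((673.1168823242188, 151.68994140625), (92.31517028808594, 170.66297912597656), 48.609886169433594)
 bar>100 0
```

View pics/p4.png

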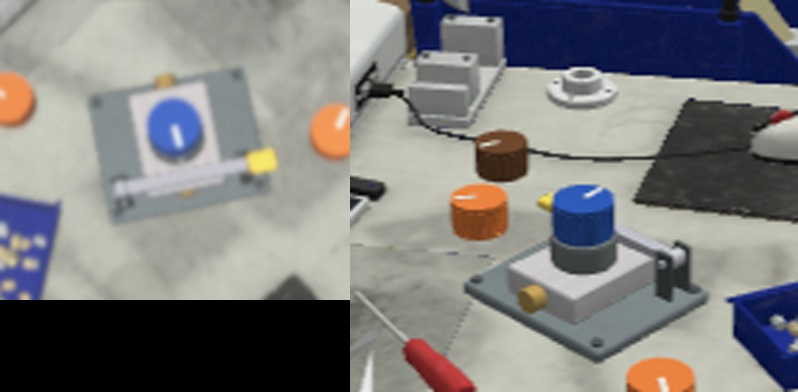

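```bash
python3 go.py 0 0 140
```

```text
t 5.9 tcp [603.5 -94.3 140.9] stand [ -87.1 -202.2  140.9] yaw y 11.57 F [ 0.1  -0.8   0.61] T [-0.04 -0.   -0.02] w 37.0 q [-0.21  0.49  1.41  0.    1.24 -0.42]
tool shift [202.   87.5   1. ]
```

Request:
{"op": "drive_tool", "data": {
  "targets": [
    [1,34,15,0,0],
    [1,34,15,0,0],
    [1,34,15,0,0],
    [1,34,15,0,0],
    [1,34,15,0,0],
    [1,32,12,0,0],
    [1,0,0,0,0],
    [1,0,0,0,0]
  ]
}}

```text
t: 6.7
tcp_pos: [647.6, 123.4, 140.2]
eef_rot: [[-0.205, 0.979, -0.0], [0.979, 0.205, -0.0], [0.0, -0.0, -1.0]]
wrist_force: [0.3, -0.6, 0.6]
grip_width: 93.7
```

```bash
python3 go.py 0 0 58
```

```text
t 6.7 tcp [647.6 123.4 140.2] stand [ -0.6   2.3 140.2] yaw y 11.82 F [ 0.28 -0.55  0.59] T [-0.04  0.05 -0.  ] w 93.7 q [ 0.13  0.6   1.25 -0.    1.3  -0.07]
tool shift [-2.4  0.7 82.2]
```

Request:
{"op": "drive_tool", "data": {
  "targets": [
    [1,-2,1,15,0],
    [1,0,0,20,0],
    [1,0,0,20,0],
    [1,0,0,15,0],
    [1,0,0,8,0],
    [1,0,0,4,0],
    [1,0,0,0,0]
  ]
}}

```text
t: 7.4
tcp_pos: [649.4, 119.8, 58.3]
eef_rot: [[-0.202, 0.979, -0.0], [0.979, 0.202, 0.0], [0.0, -0.0, -1.0]]
wrist_force: [-0.6, 0.0, 0.5]
grip_width: 94.6
```

```bash
python3 go.py 0 0 58;python3 pic.py 5
```

```text
t 7.4 tcp [649.4 119.8  58.3] stand [ 0.4 -1.5 58.3] yaw y 11.65 F [-0.59  0.02  0.45] T [-0.03  0.04  0.04] w 94.6 q [ 0.13  0.68  1.31  0.    1.15 -0.08]
tool shift [ 1.5 -0.4  0.3]
```

View pics/p5.png

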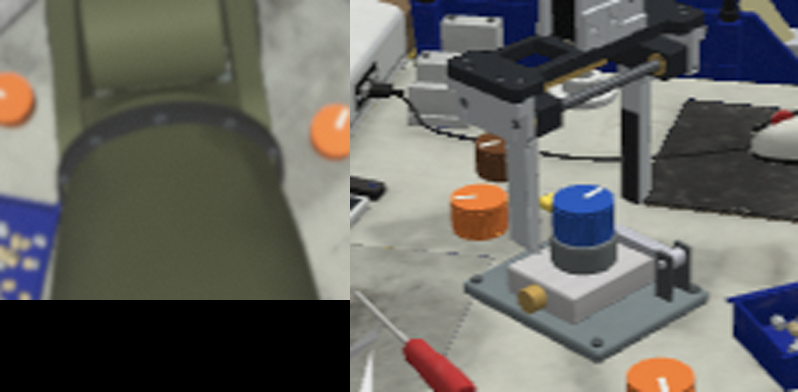

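Request:
{"op": "drive_tool", "data": {
  "targets": [
    [1,1.5,-0.4,0,0],
    [-0.3,0,0,0,0],
    [-0.3,0,0,0,0],
    [-0.3,0,0,0,0],
    [-0.3,0,0,0,0],
    [-0.3,0,0,0,0],
    [-0.3,0,0,0,0],
    [-0.3,0,0,0,0]
  ],
  "force": 20
}}

```text
t: 8.3
tcp_pos: [648.6, 121.4, 58.4]
eef_rot: [[-0.202, 0.979, 0.0], [0.979, 0.202, 0.0], [0.0, 0.0, -1.0]]
wrist_force: [0.6, 0.3, 0.3]
grip_width: 41.9
```

```bash
python3 go.py 0 0 58
```

```text
t 8.3 tcp [648.6 121.4  58.4] stand [-0.   0.2 58.4] yaw y 11.67 F [0.64 0.34 0.28] T [-0.06  0.09 -0.01] w 41.9 q [ 0.13  0.68  1.31  0.    1.15 -0.07]
tool shift [-0.2  0.   0.4]
```

Request:
{"op": "drive_tool", "data": {
  "targets": [
    [-1,0,0,0,3],
    [-1,0,0,0,3],
    [-1,0,0,0,3],
    [-1,0,0,0,0]
  ]
}}

```text
t: 8.7
tcp_pos: [648.6, 121.4, 58.4]
eef_rot: [[-0.046, 0.999, 0.0], [0.999, 0.046, 0.0], [-0.0, 0.0, -1.0]]
wrist_force: [0.3, 1.0, -0.2]
grip_width: 41.6
```

```bash
python3 go.py
```

```text
t 8.7 tcp [648.6 121.4  58.4] stand [-0.   0.2 58.4] yaw y 2.62 F [ 0.32  0.97 -0.23] T [-0.08 -0.01 -0.  ] w 41.6 q [ 0.13  0.68  1.31 -0.    1.15  0.08]
```

Request:
{"op": "drive_tool", "data": {
  "targets": [
    [-1,0,0,0,3],
    [-1,0,0,0,3],
    [-1,0,0,0,0]
  ]
}}

```text
t: 9.0
tcp_pos: [648.8, 122.0, 58.5]
eef_rot: [[0.058, 0.998, 0.001], [0.998, -0.058, 0.001], [0.001, 0.001, -1.0]]
wrist_force: [1.7, 4.4, -1.4]
grip_width: 41.5
```

```bash
python3 go.py
```

```text
t 9.0 tcp [648.8 122.   58.5] stand [ 0.3  0.7 58.5] yaw y -3.3 F [ 1.68  4.42 -1.38] T [ 0.79 -0.32  0.15] w 41.5 q [0.13 0.68 1.31 0.   1.15 0.19]
```

Request:
{"op": "drive_tool", "data": {
  "targets": [
    [-1,0,0,0,2],
    [-1,0,0,0,0]
  ]
}}

```text
t: 9.2
tcp_pos: [649.0, 122.2, 58.6]
eef_rot: [[0.091, 0.996, 0.001], [0.996, -0.091, 0.001], [0.001, 0.001, -1.0]]
wrist_force: [3.1, 5.1, -2.5]
grip_width: 41.8
```

```bash
python3 go.py; python3 pic.py 6
```

```text
t 9.2 tcp [649.  122.2  58.6] stand [ 0.5  0.9 58.6] yaw y -5.23 F [ 3.1   5.08 -2.48] T [ 1.06 -0.78  0.2 ] w 41.8 q [0.13 0.68 1.31 0.   1.15 0.22]
```

View pics/p6.png

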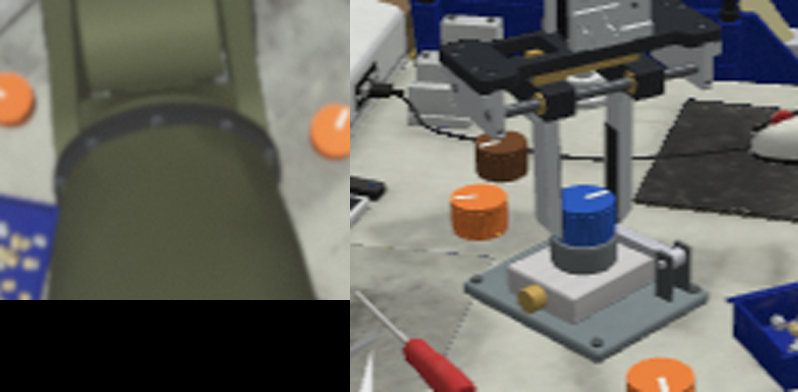

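Request:
{"op": "drive_tool", "data": {
  "targets": [
    [-1,0,0,0,-6],
    [-1,0,0,0,-6],
    [-1,0,0,0,-5],
    [-1,0,0,0,0]
  ]
}}

```text
t: 9.7
tcp_pos: [648.6, 121.2, 58.4]
eef_rot: [[-0.205, 0.979, -0.0], [0.979, 0.205, -0.0], [-0.0, -0.0, -1.0]]
wrist_force: [-0.5, 0.6, -0.9]
grip_width: 41.5
```

```bash
python3 go.py
```

```text
t 9.7 tcp [648.6 121.2  58.4] stand [-0.1  0.1 58.4] yaw y 11.86 F [-0.48  0.63 -0.91] T [ 0.09 -0.07 -0.03] w 41.5 q [ 0.13  0.68  1.31 -0.    1.15 -0.08]
```

Request:
{"op": "drive_tool", "data": {
  "targets": [
    [-1,0,0,0,-4],
    [-1,0,0,0,-4],
    [-1,0,0,0,-4],
    [-1,0,0,0,0]
  ]
}}

```text
t: 10.1
tcp_pos: [648.6, 121.3, 58.5]
eef_rot: [[-0.401, 0.916, -0.0], [0.916, 0.401, -0.0], [-0.0, -0.0, -1.0]]
wrist_force: [0.2, 0.2, -0.1]
grip_width: 41.8
```

```bash
python3 go.py
```

```text
t 10.1 tcp [648.6 121.3  58.5] stand [-0.1  0.1 58.5] yaw y 23.66 F [ 0.19  0.24 -0.14] T [-0.08 -0.02 -0.03] w 41.8 q [ 0.13  0.68  1.31 -0.    1.15 -0.28]
```

Request:
{"op": "drive_tool", "data": {
  "targets": [
    [-1,0,0,0,-5],
    [-1,0,0,0,-5],
    [-1,0,0,0,-5],
    [-1,0,0,0,0]
  ]
}}

```text
t: 10.5
tcp_pos: [648.6, 121.3, 58.4]
eef_rot: [[-0.624, 0.782, -0.0], [0.782, 0.624, -0.0], [0.0, -0.0, -1.0]]
wrist_force: [-1.0, -0.4, -0.3]
grip_width: 41.7
```

```bash
python3 go.py
```

```text
t 10.5 tcp [648.6 121.3  58.4] stand [-0.1  0.1 58.4] yaw y 38.59 F [-0.97 -0.41 -0.34] T [-0.03  0.02 -0.02] w 41.7 q [ 0.13  0.68  1.31 -0.    1.15 -0.54]
```

Request:
{"op": "drive_tool", "data": {
  "targets": [
    [-1,0,0,0,-8],
    [-1,0,0,0,-8],
    [-1,0,0,0,-8],
    [-1,0,0,0,-8],
    [-1,0,0,0,-8],
    [-1,0,0,0,-8],
    [-1,0,0,0,-8],
    [-1,0,0,0,0]
  ]
}}

```text
t: 11.3
tcp_pos: [648.6, 121.4, 58.4]
eef_rot: [[-0.997, -0.08, -0.0], [-0.08, 0.997, -0.0], [0.0, -0.0, -1.0]]
wrist_force: [0.1, 0.4, -0.6]
grip_width: 41.7
```

```bash
python3 go.py; python3 pic.py 7
```

```text
t 11.3 tcp [648.6 121.4  58.4] stand [-0.1  0.2 58.4] yaw y 94.56 F [ 0.15  0.42 -0.58] T [ 0.03 -0.   -0.01] w 41.7 q [ 0.13  0.68  1.31 -0.    1.15 -1.52]
```

View pics/p7.png

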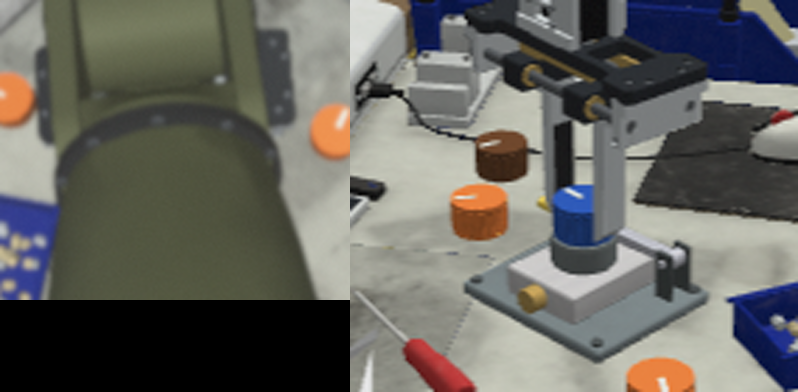

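Request:
{"op": "drive_tool", "data": {
  "targets": [
    [-1,0,0,-2,0],
    [-1,0,0,-2,0],
    [-1,0,0,0,0]
  ]
}}

```text
t: 11.7
tcp_pos: [648.8, 121.4, 62.9]
eef_rot: [[-0.997, -0.08, 0.001], [-0.08, 0.997, 0.0], [-0.001, 0.0, -1.0]]
wrist_force: [0.2, 1.0, 0.6]
grip_width: 41.9
```

```bash
python3 go.py
```

```text
t 11.7 tcp [648.8 121.4  62.9] stand [ 0.1  0.2 62.9] yaw y 94.58 F [0.16 0.98 0.58] T [-0.04 -0.01 -0.04] w 41.9 q [ 0.13  0.68  1.31 -0.    1.15 -1.52]
```

No resistance; lifting on.

Request:
{"op": "drive_tool", "data": {
  "targets": [
    [-1,0,0,-10,0],
    [-1,0,0,-15,0],
    [-1,0,0,-20,0],
    [-1,0,0,-20,0],
    [-1,0,0,-20,0],
    [-1,0,0,-10,0],
    [-1,0,0,0,0],
    [-1,0,0,0,0]
  ]
}}

```text
t: 12.5
tcp_pos: [648.4, 121.4, 157.0]
eef_rot: [[-0.997, -0.081, -0.001], [-0.081, 0.997, -0.0], [0.001, 0.0, -1.0]]
wrist_force: [-0.5, 0.1, -0.7]
grip_width: 42.0
```

```bash
python3 go.py; python3 pic.py 8
```

```text
t 12.5 tcp [648.4 121.4 157. ] stand [ -0.3   0.2 157. ] yaw y 94.66 F [-0.53  0.1  -0.73] T [ 0.   -0.   -0.02] w 42.0 q [ 0.13  0.58  1.23  0.    1.33 -1.52]
```

View pics/p8.png

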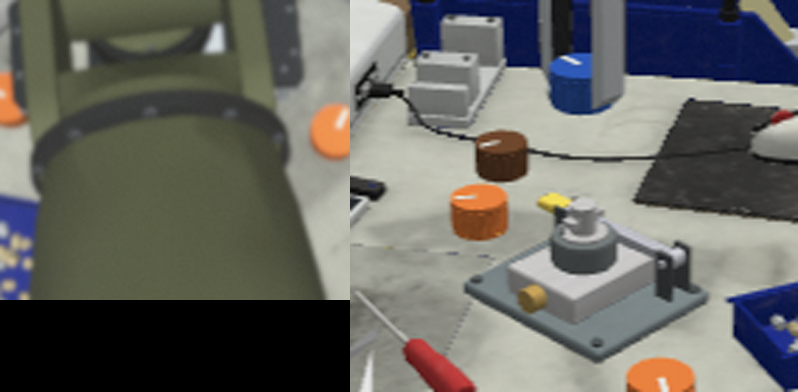

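View pics/scene8.png

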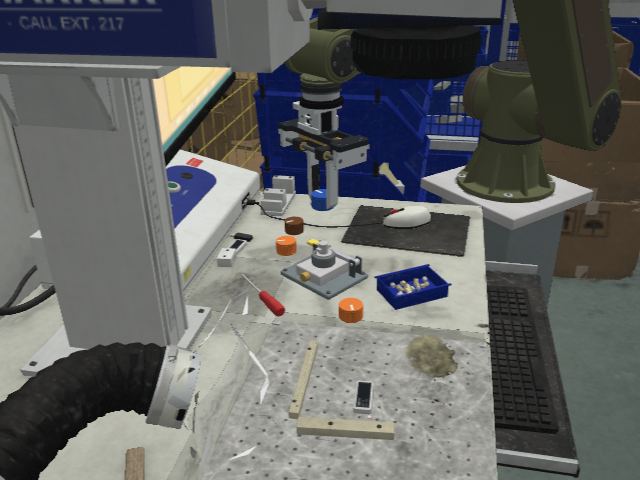

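Run:
```python
from h import *
from go import st
s,_=st(); print(np.abs(s["joint_velocities"]).max())
im=cv2.imread("pics/scene8.png"); W=cloud("scene",np.load("pics/scene8.npy")); hsv=cv2.cvtColor(im,cv2.COLOR_BGR2HSV)
near=np.hypot(W[...,0]-648,W[...,1]-121)<110
b=(hsv[...,0]>100)&(hsv[...,0]<125)&(hsv[...,1]>120)&near&(W[...,2]>100); b[:, :300]=0
print("cap z",np.percentile(W[b][:,2],[2,50,98]))
y=(hsv[...,0]>20)&(hsv[...,0]<34)&(hsv[...,1]>130)&near&(W[...,2]>35); print("tab",W[y].mean(0),W[y].max(0),y.sum())
d=cv2.absdiff(im,cv2.imread("pics/scene0.png")).max(2)
for n,(u,v) in dict(tray=(412,286),driver=(268,300),flange=(322,201)).items(): print(n,np.median(d[v-14:v+14,u-18:u+18]),d[v-14:v+14,u-18:u+18].max())
```

```text
t 12.6 tcp [648.2 121.4 156.3] stand [ -0.5   0.3 156.3] yaw y 94.67 F [ 0.26  0.27 -1.15] T [-0.01  0.02  0.  ] w 41.7 q [ 0.13  0.59  1.23 -0.    1.33 -1.52]
0.002760989531897119
cap z [154.79046911 176.55916016 379.96670322]
tab [642.62094853  80.86525322 138.30455877] [679.07305193 172.52856281 286.15559491] 72
tray 3.0 7
driver 4.0 6
flange 81.0 203
```

Run:
```python
from h import *
im=cv2.imread("pics/scene8.png"); W=cloud("scene",np.load("pics/scene8.npy")); hsv=cv2.cvtColor(im,cv2.COLOR_BGR2HSV)
y=(hsv[...,0]>20)&(hsv[...,0]<34)&(hsv[...,1]>130)&(np.hypot(W[...,0]-627,W[...,1]-51)<25)&(W[...,2]<100)&(W[...,2]>30)
print("tab",W[y].mean(0),W[y].min(0),W[y].max(0),y.sum())
d=cv2.absdiff(cv2.imread("pics/scene4.png"),cv2.imread("pics/scene0.png")).max(2); print("flange",d[190:210,306:336].max(), np.median(d[190:210,306:336]))
print(ctrl.sign_off())
```

```text
tab [628.62752449  52.57700194  42.9437231 ] [619.2787738   43.9060844   38.46808545] [636.76095202  63.26282326  45.93146904] 43
flange 131 2.0
the job is handed in; nothing more can be done
None
```

The latch is closed and the blue cap is off. It was held still in the gripper about 98 mm above its seat when I handed the job in at about 12.7 s.

- **Latch:** I swung it down with the shut fingers until it stopped hard at tab height 42 mm, with 12 N of push and no further movement. After the lift I measured the tab at (629, 53, 43) mm, against an expected (627, 51.5, 42).
- **Cap:** I tried clockwise first; forces built up from about 10–15°, so I took that for the stop. Anticlockwise it turned freely, and after about 83° it lifted off with no resistance. The fingers stand 42 mm apart on the cap, the tool points straight down, and the picture shows the cap upright and the neck bare.
- **Tray, screwdriver and flange:** the tray and screwdriver match the first picture (pixel differences of 7 or less). The gripper hid the flange in the last picture. Compared with the first picture, the one taken after closing the latch has a median difference of 2 there. Its largest difference, 131, I put down to the raised latch tab having covered part of that area at the start, but I did not check further.
- **Check that disagreed:** my first automatic readings of cap height and tab position picked up background pixels. I repeated the tab measurement with a tighter mask. For the cap height I relied on the tool position, and the picture agrees with it.

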